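# Clamp a rusty nut in the tapping jig

### The job

The rusty brown hex nut has to be held for re-tapping. Turn it until two of its flats are square to the slot of the blue jig, set it flat on the slot's floor between the steel cheeks, and then push the jaw by its red post until the jaw nips the nut against the stop at the closed end of the slot. Leave everything else lying where it is.

Things in the scene. Friction and masses are not known exactly. Their poses are not given: they have to be found in the camera images.
- nut_centre (a point): centre (half-way up) of the rusty brown M16 hex nut, 24 mm across flats, 27.7 mm across corners, 18 mm tall, 49 g, lying flat and loose on the bench. Own axes: z up through the hole, x through two opposite corners, +y and -y square to two opposite flats (the other flats follow every 60 degrees). The smaller silver nut nearby is not wanted.
- jig: the jig, fixed to the bench: blue base plate 210 x 84 mm, 8 mm thick, with a straight slot along its x axis. Origin: centre of the plate's underside, on the bench top under the slot's centre line; x along the slot from the jaw towards the stop, y across it, z up. The jaw's two dark guides lie at x -100 to 0, 50 mm wide over all, tops at z 24 mm.
- slot_mid (a point): middle of the slot's floor: jig x +50, y 0, z 8 mm; axes as the jig. Steel cheeks (jig x +10 to +100, tops at z 16 mm, each 12 mm wide) stand 26.4 mm apart on both sides, with a 2.5 mm lead-in, so the nut enters only with two flats within about 10 degrees of parallel to x. The nut, set down here or up to 10 mm to either side along x, stands 10 mm proud of the cheeks.
- stop (a point): deepest point of the stop's 120 degree notch, at floor level: jig x +80, y 0, z 8 mm; axes as the jig. The stop is as high as the cheeks (z 16 mm). A corner of the nut lodges in the notch; the nipped nut's centre is then 14 mm before this point (jig x +66 mm) and 17 mm above the bench.
- jaw (a joint): travel in m of the steel jaw along the jig's +x: 0 = fully drawn back, 0.085 = end of travel; starts between 0 and 0.012. Its nose has a 120 degree notch like the stop's, deepest point at jig x = -20 mm + travel, points 5.5 mm ahead. With the nut lodged in the stop the jaw meets it at about 0.072. It slides stiffly (about 3.5 N) and stays where it is left.
- jaw_post (a point): the round red upright post on the jaw, 16 mm in diameter, from z 28 to z 62 mm over the bench; this point is on its axis at z 46 mm, at jig x = -62 mm + jaw travel; axes as the jig. Push it, or grip it from above. The jaw's top around the post is at z 28 mm or lower.
- nut_m12: bystander: silver hex nut, 22 x 19 x 10 mm, lying flat; origin at the centre of its underside. Leave it.
- bolt_m12: bystander: dark hex bolt, 69 mm long, lying along its y; origin at the centre of its underside. Leave it.
- centre_punch: bystander: grey round punch, 113 mm long along its y, 12 mm thick; origin at the centre of its underside. Leave it.
- tin_of_paint: bystander: round paint tin, 78 mm in diameter, 77 mm tall; origin at the centre of its underside. Leave it.
- welding_magnet: bystander: red three-cornered magnet, 112 mm long along its y, 17 mm high; origin at the centre of its underside. Leave it.

How it is judged:
On the way:
1. the nut lies flat on the slot floor between the cheeks, the jaw not yet home (y of nut_centre in the frame of jig between -0.003 and 0.003 m and z of nut_centre in the frame of jig below 0.019 m and angle between nut_centre's own z axis and vertical below 0.1 rad and x of nut_centre in the frame of jig between 0.01 and 0.07 m and value of joint jaw below 0.066 m), for 0.2 s.
At the end, for the whole second after the job is handed in: The brown nut lies flat (tilt under 0.1 rad, its centre under z 19 mm in the jig frame) on the slot floor between the cheeks (within 3 mm of the centre line), lodged in the stop (centre at x 64 to 68.5 mm in the jig frame), with the jaw up against it (travel 0.070 to 0.075 m) (y of nut_centre in the frame of jig between -0.003 and 0.003 m and z of nut_centre in the frame of jig below 0.019 m and angle between nut_centre's own z axis and vertical below 0.1 rad and x of nut_centre in the frame of jig between 0.064 and 0.0685 m and value of joint jaw between 0.07 and 0.075 m); the robot touches nothing.
It fails at once if one of the other things on the bench is shifted by more than 25 mm (distance of any of nut_m12, bolt_m12, centre_punch, tin_of_paint, welding_magnet from where it was at the start of the episode above 0.025 m).
It also fails if it takes over 42 s, if anything falls off the work surface, if the arm or the gripper's body presses on something with over 40 N, if the wrist force passes 120 N, or if a joint passes its speed limit or range.

### The arm

A 6-joint arm with a two-finger parallel gripper is mounted at the origin on a cart in front of the work surface, level with it; the furniture and walls round the work are solid. World frame = base frame: x ahead of the robot, y to its left, z up, the work surface at z = 0. Lengths are in m, angles in rad, forces in N, time in s.
With the tool pointing down it reaches from about 0.25 to 0.725 m from the base axis. Payload 4 kg.
Tool frame: the origin (TCP) lies midway between the tips of the shut fingers; the grasp point (between the pads) lies 19 mm behind it; y points along the fingers, x is the direction in which the jaws open and shut, and the axes are right-handed (so a half turn about y gives the same grasp; the last joint's range is limited). The gripper opens to 85 mm and grips with 20 to 120 N. Pads are 22 mm wide; open, the fingers measure 114 mm over their backs; the gripper's body (76 mm by 85 mm) begins 54 mm behind the grasp point. The pads swing forward as they close: fully open they stand 13 mm farther back than shut.
Start: joints at [-1.156, 0.241, 0.005, 1.335, 0, 1.571], TCP at [0.202, -0.458, 0.231] pointing down, gripper open.
Joint ranges: [-2.72, 2.72], [-1.05, 1.87], [-1.09, 1.28], [-1.99, 2.15], [-1.42, 1.44], [-3.14, 3.14]. Speed limits (rad/s): [2.79, 2.79, 3.14, 3.14, 3.14, 3.14].

### API

Orientations are given as a unit quaternion [x, y, z, w].
In Python, from workcell import bot gives the robot as it stands. The module is installed in compiled form; this text tells all that it offers.
- The arm moves only by the shell command python3 -m inch 'ROWS'. ROWS is text: rows parted by semicolons, each of 7 numbers parted by spaces: the turn, a rotation vector about the tool's x, y, z in degrees, then the shift along the tool's x, y, z in mm, then the closure, from 0 (fully open) to 1 (shut). In form: ax ay az dx dy dz fingers; .... A call has 1 to 12 rows; each row shifts and turns the commanded pose from where the row before left it, along the tool's axes as they then stand; what a row does not reach is not made up. A row lasts 1/8 s, in which the tool goes at most 62.5 mm and 10.7 degrees, less where a joint would pass 70% of its speed; a pose out of reach is approached as far as the arm can. A call with a gripper value outside its range is refused whole. The fingers move at their own pace and stop on an object; the grip force is fixed at half the most. Time passes only in rows, so rows that do not move let the fingers close. It gives the time, the measured TCP pose, the force and the opening at its end, in the units of the state.
- bot.get_obs(): the state, without advancing time (a new reading comes with each control period).
- bot.camera(name): name is "scene" or "top" or "wrist"; returns a dict with "color" (384x512x3 uint8, blue, green, red), "fx", "fy", "cx", "cy" (pixels), "extrinsics" (4x4, takes a point from world to camera coordinates). Camera axes: x right, y up, looking along -z (the intrinsics and any distortion apply to the point x, -y, -z); pixel columns grow to the right and rows downward; lengths in m; the calibration is good to about 2 mm. A picture is of the moment at which its call begins. There is no depth.
- bot.job_done(): hands the job in, once; it reports no verdict.
Trained networks look in the newest picture that a camera, given by its name, has taken for a name from the list of things; names that differ only in an ending like _2 or _b are one class to them, and where a whole thing is asked for, a point or a joint stands for the part that bears it (a point fixed in the world has none). Each returns a list of dicts, best first, with "conf" (0 to 1); they miss things now and then, are a little off and sometimes report something else, mostly with a low value. They report only what shows in the picture. A call takes as long as a camera call.
- bot.look_for(name, camera): "extent" ([left, top, right, bottom] in pixels, round what is visible of it).
- bot.cut_out(name, camera): "region" (384x512 bool, what is visible of it) and "extent" ([left, top, right, bottom] in pixels, round what is visible of it).
- bot.spot_point(name, camera): "point" ([column, row] in pixels: a listed point, or the origin of a listed thing).
The state is a dict: "clock": time; "joint_pos": joint angles; "joint_vel": joint speeds; "tau": joint torques, N m; "eef_pos": TCP position; "tool_rot": TCP orientation; "ft_force": force on the tool from outside, world axes, zero at the start; "ft_torque": the same for the moment, N m; "grip_width": finger opening in m.
Only numpy, scipy, OpenCV 4.12 (cv2) and the standard library are available. Lean on these libraries where they do the work, as an engineer would, in place of code of your own. Each camera call takes 0.05 s, during which the arm holds its last target.

## Working session

There is one attempt and no reset: what is moved stays moved. The work goes in short steps, Python scripts to look and compute and a shell command to move; the robot and the scene stay as the last step left them, time stands still between calls to the robot, and variables do not carry over. Pictures are saved under pics/ and viewed, and the job is handed in when it is done.

```bash
mkdir -p pics; cat > h.py <<'E'
import numpy as np, cv2
from workcell import bot
def ray(c,px):
    E=np.array(c["extrinsics"]);R=E[:3,:3];t=E[:3,3]
    d=np.array([(px[0]-c["cx"])/c["fx"],-(px[1]-c["cy"])/c["fy"],-1.0])
    return -R.T@t, R.T@d
def atz(c,px,z):
    o,d=ray(c,px); return o+d*(z-o[2])/d[2]
def proj(c,p):
    E=np.array(c["extrinsics"]);q=E[:3,:3]@np.array(p)+E[:3,3]
    return np.array([c["cx"]+c["fx"]*q[0]/-q[2], c["cy"]+c["fy"]*(-q[1])/-q[2]])
E
python3 - <<'E'
from h import *
print(bot.get_obs())
for n in ["scene","top","wrist"]:
    c=bot.camera(n); cv2.imwrite(f"pics/{n}0.png",c["color"])
    print(n,c.keys(),c["fx"],c["fy"],c["cx"],c["cy"],np.round(c["extrinsics"],3).tolist())
    if n!="wrist":
        for t in ["nut_centre","slot_mid","stop","jaw_post","jig","nut_m12"]:
            print(t,[(np.round(r["point"],1).tolist(),round(r["conf"],2)) for r in bot.spot_point(t,n)][:3])
print(bot.get_obs()["clock"])
E
```

```text
{'clock': 0.0, 'joint_pos': array([-1.15601320e+00,  2.41380783e-01,  3.74000050e-03,  1.33519880e+00,
       -3.91496272e-08,  1.57082030e+00]), 'joint_vel': array([ 0.00033564, -0.00017585, -0.00061472,  0.00115018, -0.00035466,
        0.00075818]), 'tau': array([-1.09034907e-03, -3.72309530e+01,  2.52412963e+01,  1.68753677e-02,
       -7.84293411e-05, -1.09449994e-05]), 'eef_pos': array([ 0.20124429, -0.45703087,  0.23043505]), 'tool_rot': array([-0.59184009,  0.3869436 , -0.38573348,  0.59262943]), 'ft_force': array([ 0.02329815,  0.2043643 , -0.74597855]), 'ft_torque': array([0.02182937, 0.00781727, 0.01825629]), 'grip_width': 0.08552708263707272}
scene dict_keys(['color', 'fx', 'fy', 'cx', 'cy', 'extrinsics']) 393.8444948009169 393.8444948009169 262.048500181913 185.35206525244953 [[-0.694, -0.72, 0.015, 0.364], [0.527, -0.495, 0.691, -0.335], [-0.49, 0.487, 0.723, -0.763], [0.0, 0.0, 0.0, 1.0]]
nut_centre []
slot_mid [([216.2, 209.9], 0.59)]
stop [([207.0, 206.1], 0.79)]
jaw_post [([247.1, 226.8], 0.71)]
jig [([225.5, 226.9], 0.74)]
nut_m12 [([361.4, 158.2], 0.57)]
top dict_keys(['color', 'fx', 'fy', 'cx', 'cy', 'extrinsics']) 498.97363382764775 498.97363382764775 249.02204409995318 188.73750173337154 [[0.02, -1.0, 0.004, -0.005], [0.996, 0.021, 0.085, -0.52], [-0.085, 0.002, 0.996, -1.214], [0.0, 0.0, 0.0, 1.0]]
nut_centre [([287.0, 188.1], 0.42)]
slot_mid [([213.3, 160.3], 0.58)]
stop [([211.1, 151.7], 0.68)]
jaw_post [([215.8, 200.6], 0.68)]
jig [([213.2, 180.2], 0.77)]
nut_m12 [([386.5, 216.2], 0.42)]
wrist dict_keys(['color', 'fx', 'fy', 'cx', 'cy', 'extrinsics']) 264.82510656932106 264.82510656932106 255.13851855080466 191.90052762001798 [[0.404, -0.915, -0.0, -0.499], [0.873, 0.385, -0.299, 0.039], [0.274, 0.12, 0.954, -0.379], [0.0, 0.0, 0.0, 1.0]]
0.75
```

View pics/top0.png

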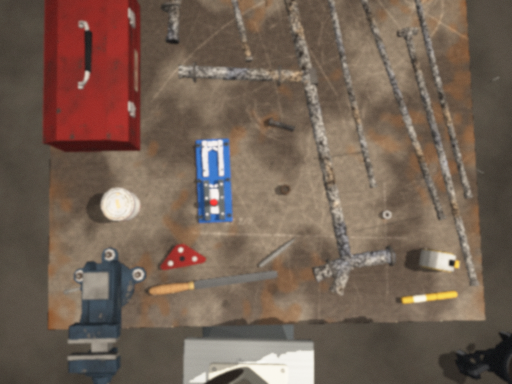

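View pics/scene0.png

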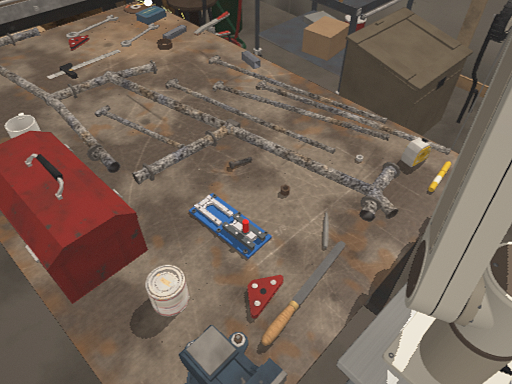

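View pics/wrist0.png

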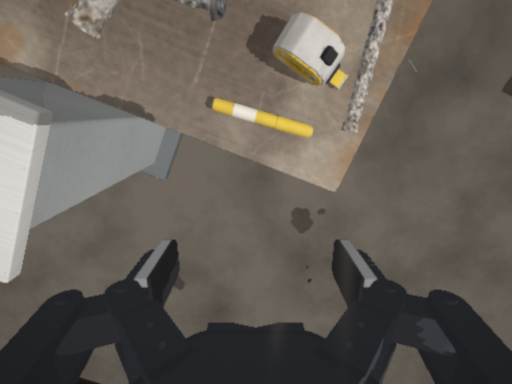

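```bash
python3 - <<'E'
import cv2
a=cv2.imread("pics/top0.png")
cv2.imwrite("pics/top0c.png",cv2.resize(a[130:280,160:340],(720,600),interpolation=cv2.INTER_CUBIC))
E
```

```text
(no output)
```

View pics/top0c.png

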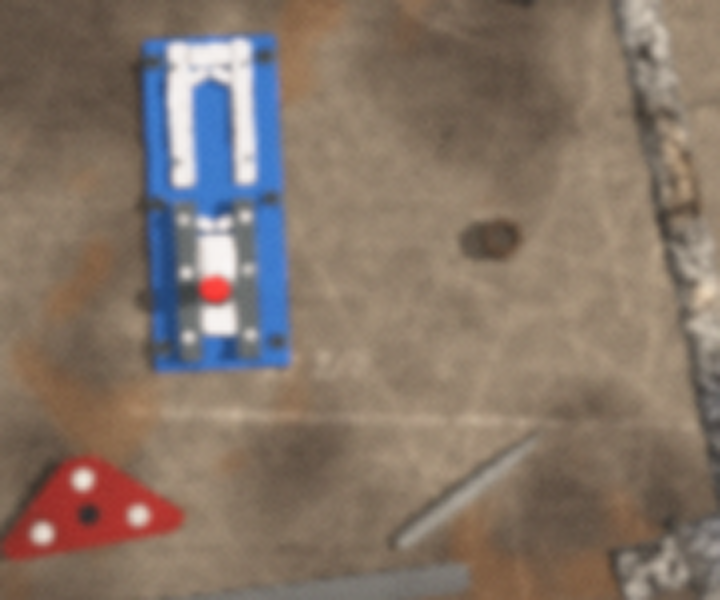

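```bash
python3 - <<'E'
from h import *
from scipy.spatial.transform import Rotation as R
c=bot.camera("top")
for n,p,z in [("nut",(286,189),.009),("slot",(213.3,160.3),.008),("stop",(211.1,151.7),.008),("post",(215.8,200.6),.046),("jig",(213.2,180.2),0),("posttop",(213.5,202),.062),("m12",(386.5,216.2),0)]:
    print(n,np.round(atz(c,p,z),4))
img=c["color"].astype(int)
m=((img[...,0]>img[...,2]+60)).astype(np.uint8); m[:130]=0;m[230:]=0;m[:,:180]=0;m[:,250:]=0
pts=np.argwhere(m)[:,::-1]
w=np.array([atz(c,p,.008)[:2] for p in pts]).astype(np.float32)*1000
r=cv2.minAreaRect(cv2.convexHull(w)); print("rect mm",r)
c2=bot.camera("scene")
for n,p,z in [("slot",(216.2,209.9),.008),("stop",(207,206.1),.008),("post",(247.1,226.8),.046),("jig",(225.5,226.9),0),("nut",(284,189.5),.009)]:
    print(n,np.round(atz(c2,p,z),4))
o=bot.get_obs(); print(R.from_quat(o["tool_rot"]).as_matrix().round(3), o["clock"])
E
```

```text
nut [ 0.5221 -0.0874  0.009 ]
slot [0.5909 0.0966 0.008 ]
stop [0.6126 0.1027 0.008 ]
post [0.4871 0.0852 0.046 ]
jig [0.5413 0.096  0.    ]
posttop [0.4827 0.0895 0.062 ]
m12 [ 0.4595 -0.3417  0.    ]
rect mm ((541.15087890625, 94.72429656982422), (208.2089080810547, 84.5070571899414), 3.957113265991211)
slot [0.5949 0.0943 0.008 ]
stop [0.6209 0.1033 0.008 ]
post [0.4792 0.0931 0.046 ]
jig [0.5422 0.1086 0.    ]
nut [ 0.5254 -0.0823  0.009 ]
[[ 0.403 -0.     0.915]
 [-0.915 -0.     0.403]
 [ 0.    -1.    -0.   ]] 0.85
```

```bash
python3 -m inch '0 0 0 -21 7 44.4 0;0 0 0 -21 7 44.4 0;0 0 0 -21 7 44.4 0;0 0 0 -21 7 44.4 0;0 0 0 -21 7 44.4 0;0 0 0 -21 7 44.4 0;0 0 0 -21 7 44.4 0;0 0 0 -21 7 44.4 0;0 0 0 -21 7 44.4 0;0 0 0 -21 7 44.4 0;0 0 0 0 0 0 0'
python3 - <<'E'
from h import *
o=bot.get_obs(); print(o["joint_pos"].round(3),o["eef_pos"],o["clock"])
c=bot.camera("wrist"); cv2.imwrite("pics/w1.png",c["color"])
print(proj(c,[.5221,-.0874,.009]))
r=bot.cut_out("nut_centre","wrist")
for q in r: print(q["conf"],q["extent"])
p=bot.spot_point("nut_centre","wrist")
for q in p: print(q["conf"],q["point"],atz(c,q["point"],.009))
E
```

```text
clock: 2.22
eef_pos: [0.5247, -0.0839, 0.1605]
tool_rot: [-0.593, 0.385, -0.385, 0.593]
ft_force: [0.2, -0.1, 0.4]
grip_width: 0.0855
[-0.159  0.343 -0.043  1.185  0.     2.563] [ 0.52474503 -0.08387276  0.1604504 ] 2.225
[257.94638388 181.97342121]
0.62 [246.8, 165.8, 265.3, 193.0]
```

View pics/w1.png

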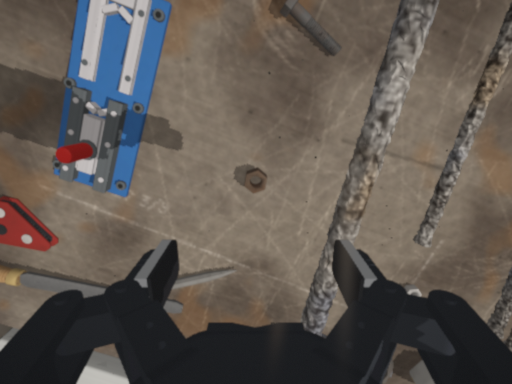

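```bash
python3 - <<'E'
import cv2
a=cv2.imread("pics/w1.png")
cv2.imwrite("pics/w1c.png",cv2.resize(a[155:205,225:285],(720,600),interpolation=cv2.INTER_CUBIC))
E
python3 -m inch '0 0 0 0 35 0 0;0 0 0 0 35 0 0;0 0 0 0 0 0 0'
python3 - <<'E'
from h import *
c=bot.camera("wrist"); cv2.imwrite("pics/w2.png",c["color"])
print(proj(c,[.5221,-.0874,.009]))
for q in bot.cut_out("nut_centre","wrist"): print(q["conf"],q["extent"])
for q in bot.spot_point("nut_centre","wrist"): print(q["conf"],q["point"],atz(c,q["point"],.009))
u,v=map(int,proj(c,[.523,-.086,.009]))
a=c["color"][v-30:v+30,u-36:u+36]; print(u,v)
cv2.imwrite("pics/w2c.png",cv2.resize(a,(720,600),interpolation=cv2.INTER_CUBIC))
E
```

```text
clock: 2.75
eef_pos: [0.52, -0.0873, 0.0892]
tool_rot: [0.593, -0.389, 0.385, -0.591]
ft_force: [-0.6, 0.3, -0.6]
grip_width: 0.0851
[257.57957498 196.4782374 ]
0.73 [239.2, 173.7, 269.3, 212.5]
0.8 [254.0, 191.2] [ 0.5253115  -0.08254336  0.009     ]
256 194
```

View pics/w2c.png

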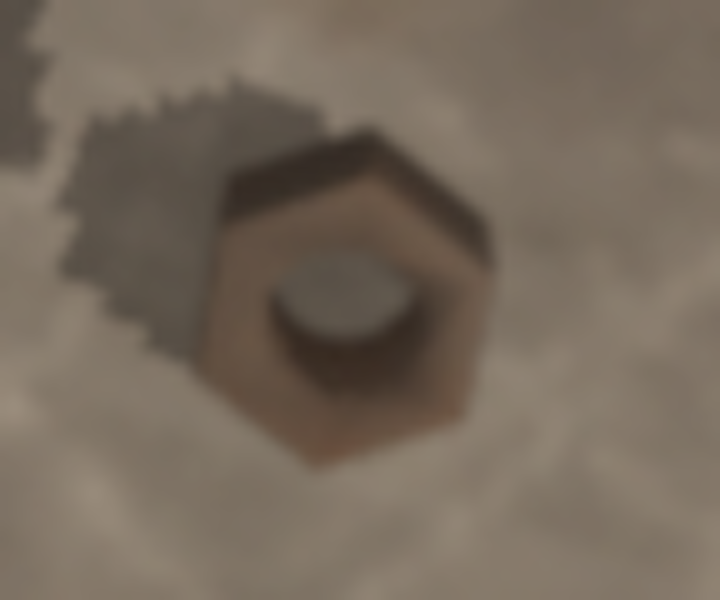

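```bash
python3 - <<'E'
from h import *
from scipy.spatial.transform import Rotation as R
c=bot.camera("wrist")
P=[(370,178),(492,265),(465,415),(315,468),(198,362),(222,225)]
W=np.array([atz(c,(220+x/10-.45,164+y/10-.45),.018)[:2] for x,y in P])
m=W.mean(0); d=W-m; print(m, np.hypot(*d.T)*1000)
a=np.degrees(np.arctan2(d[:,1],d[:,0])); print(a)
print("corner angle mod60", np.degrees(np.angle(np.exp(1j*np.radians(a*6)).mean()))/6)
o=bot.get_obs(); T=R.from_quat(o["tool_rot"]).as_matrix(); print(o["eef_pos"],T.round(4),np.degrees(np.arctan2(T[1,0],T[0,0])),o["clock"])
E
```

```text
[ 0.52784528 -0.08361838] [12.87590715 13.64964268 13.69530183 13.8863287  13.19444818 13.42763967]
[  13.66487592  -44.9552693  -105.76517347 -166.80135944  130.526017
   74.25625106]
corner angle mod60 13.4940970025972
[ 0.52439954 -0.0872534   0.0932399 ] [[ 4.021e-01  3.300e-03  9.156e-01]
 [-9.156e-01 -6.000e-04  4.021e-01]
 [ 1.900e-03 -1.000e+00  2.800e-03]] -66.29073072573297 2.95
```

```bash
python3 -m inch '0 -10 0 0 0 0 0;0 -10 0 0 0 0 0;0 -10 0 0 0 0 0;0 -10 0 0 0 0 0;0 -10 0 0 0 0 0;0 -10 0 0 0 0 0;0 -10 0 0 0 0 0;0 -10 0 0 0 0 0;0 -10 0 0 0 0 0'
python3 -m inch '0 -10 0 0 0 0 0;0 -10 0 0 0 0 0;0 -10 0 0 0 0 0;0 -10 0 0 0 0 0;0 -10 0 0 0 0 0;0 -10 0 0 0 0 0;0 -10 0 0 0 0 0;0 -10 0 0 0 0 0;0 0 0 0 0 0 0;0 0 0 0 0 0 0'
python3 - <<'E'
from h import *
from scipy.spatial.transform import Rotation as R
for i in range(2):
    c=bot.camera("wrist")
    for q in bot.spot_point("nut_centre","wrist"): print(q["conf"],q["point"],atz(c,q["point"],.009))
    o=bot.get_obs(); T=R.from_quat(o["tool_rot"]).as_matrix(); print(o["eef_pos"],T.round(3)[2],np.degrees(np.arctan2(T[1,0],T[0,0])),o["clock"],o["joint_pos"])
cv2.imwrite("pics/w3.png",c["color"])
u,v=map(int,proj(c,[.525,-.084,.009]))
a=c["color"][v-30:v+30,u-36:u+36]; print(u,v)
cv2.imwrite("pics/w3c.png",cv2.resize(a,(720,600),interpolation=cv2.INTER_CUBIC))
E
```

```text
clock: 4.08
eef_pos: [0.5245, -0.0868, 0.0932]
tool_rot: [0.692, 0.149, -0.146, -0.691]
ft_force: [-0.3, 0.8, 0.0]
grip_width: 0.0855
clock: 5.32
eef_pos: [0.5238, -0.0867, 0.0923]
tool_rot: [0.438, 0.556, -0.555, -0.437]
ft_force: [-0.0, 0.3, 0.2]
grip_width: 0.0854
0.69 [258.1, 196.7] [ 0.52137696 -0.08356771  0.009     ]
[ 0.523509   -0.08655171  0.09179831] [-0.    -1.    -0.001] 103.6759875875031 5.425 [-1.63850954e-01  4.01140861e-01 -1.49990739e-01  1.01877173e+00
  5.52545063e-06 -4.02542106e-01]
0.65 [260.0, 198.0] [ 0.52161477 -0.08156574  0.009     ]
[ 0.52330708 -0.08650112  0.09147265] [-0. -1. -0.] 103.71397692049425 5.525 [-1.63798946e-01  4.01560100e-01 -1.50296481e-01  1.01867419e+00
 -2.94366063e-05 -4.03153016e-01]
256 200
```

View pics/w3c.png

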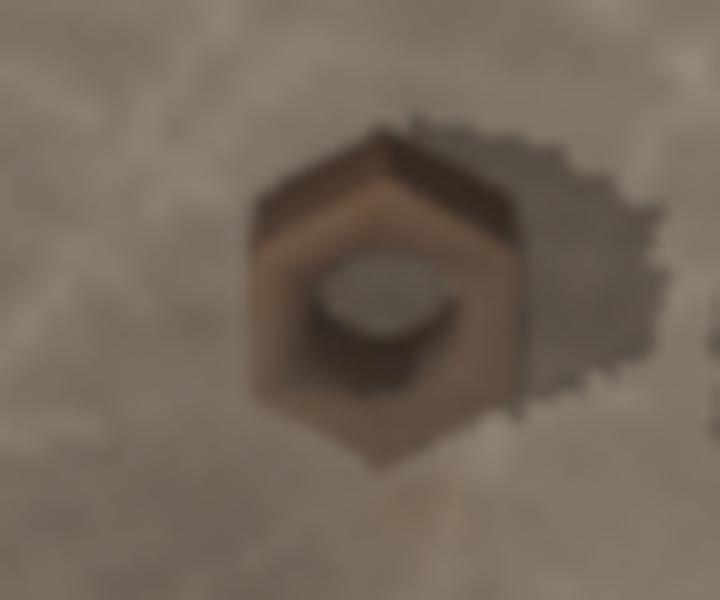

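View pics/w3.png

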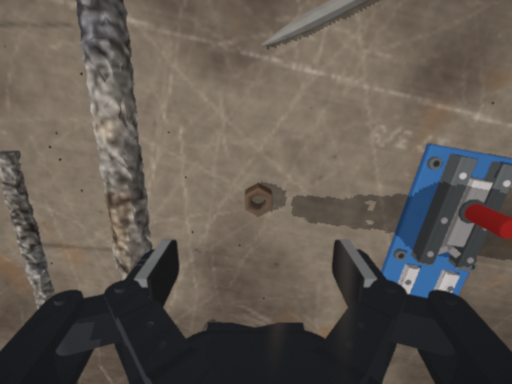

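```bash
python3 -m inch '0 0 0 3.5 25 -1 0;0 0 0 0 25 0 0;0 0 0 0 0 0 0;0 0 0 0 0 0 0'
python3 - <<'E'
from h import *
c=bot.camera("wrist")
cv2.imwrite("pics/w4.png",c["color"])
for q in bot.spot_point("nut_centre","wrist"): print(q["conf"],q["point"],atz(c,q["point"],.009))
o=bot.get_obs(); print(o["eef_pos"])
E
```

```text
clock: 6.02
eef_pos: [0.5239, -0.0829, 0.042]
tool_rot: [0.437, 0.556, -0.556, -0.436]
ft_force: [-0.4, 0.8, 0.7]
grip_width: 0.0854
0.58 [253.2, 217.5] [ 0.5211367  -0.08406418  0.009     ]
[ 0.52442001 -0.08304929  0.04251141]
```

View pics/w4.png

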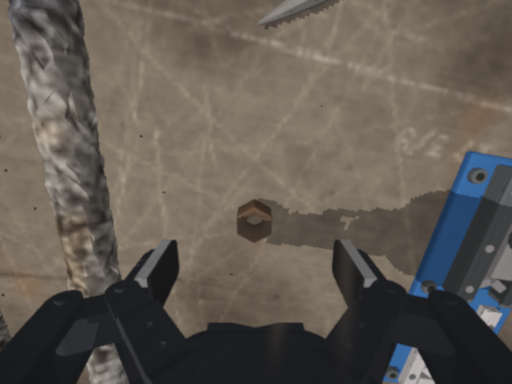

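```bash
python3 -m inch '0 0 0 0 16.5 1 0;0 0 0 0 16 0 0;0 0 0 0 0 0 0.3;0 0 0 0 0 0 1;0 0 0 0 0 0 1;0 0 0 0 0 0 1;0 0 0 0 0 0 1'
python3 - <<'E'
from h import *
c=bot.camera("wrist")
cv2.imwrite("pics/w5.png",c["color"])
E
```

```text
clock: 7.0
eef_pos: [0.5232, -0.0832, 0.0097]
tool_rot: [0.437, 0.557, -0.556, -0.436]
ft_force: [-0.1, -0.1, 5.4]
grip_width: 0.0216
```

View pics/w5.png

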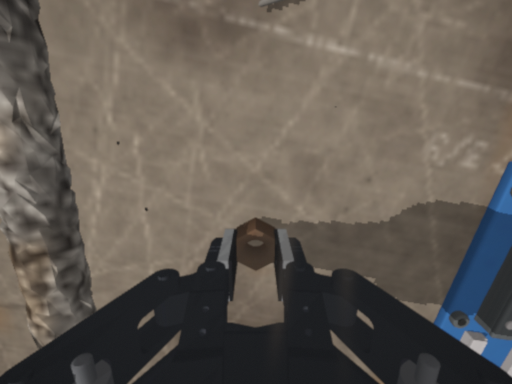

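```bash
python3 -m inch '0 0 0 0 0 0 0.5;0 0 0 0 0 0 0.5;0 0 0 0 0.5 4 0.5;0 0 0 0 0 0 0.5;0 0 0 0 0 0 1;0 0 0 0 0 0 1;0 0 0 0 0 0 1;0 0 0 0 0 0 1'
python3 - <<'E'
from h import *
c=bot.camera("wrist")
cv2.imwrite("pics/w6.png",c["color"])
print(bot.get_obs()["grip_width"])
cv2.imwrite("pics/w6c.png",cv2.resize(c["color"][190:310,180:330],(750,600),interpolation=cv2.INTER_CUBIC))
E
```

```text
clock: 8.05
eef_pos: [0.5187, -0.0841, 0.0085]
tool_rot: [0.437, 0.556, -0.556, -0.436]
ft_force: [0.4, -0.1, 3.2]
grip_width: 0.0213
0.021960445025687766
```

View pics/w6c.png

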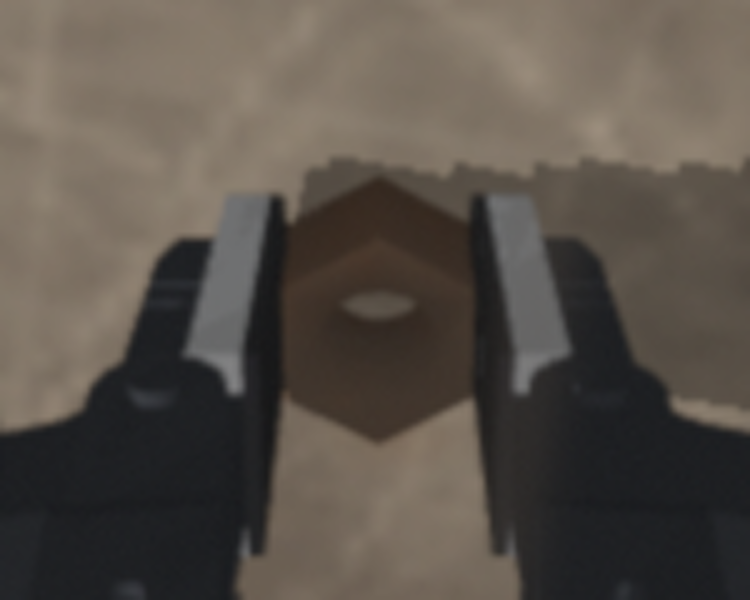

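```bash
python3 -m inch '0 0 0 0 -36 0 1;0 0 0 0 -36 0 1;0 0 0 32 0 -23 1;0 0 0 32 0 -23 1;0 0 0 32 0 -23 1;0 0 0 32 0 -23 1;0 0 0 32 0 -23 1;0 9.6 0 0 0 0 1;0 0 0 0 0 0 1;0 0 0 0 0 0 1'
python3 - <<'E'
from h import *
from scipy.spatial.transform import Rotation as R
for i in range(3):
    c=bot.camera("wrist")
    for t in ["slot_mid","stop"]:
        for q in bot.spot_point(t,"wrist"): print(t,q["conf"],q["point"],atz(c,q["point"],.008))
    o=bot.get_obs(); T=R.from_quat(o["tool_rot"]).as_matrix(); print(o["eef_pos"],o["grip_width"],np.degrees(np.arctan2(T[1,0],T[0,0])))
cv2.imwrite("pics/w7.png",c["color"])
c=bot.camera("top");cv2.imwrite("pics/t7.png",cv2.resize(c["color"][120:240,150:300],(750,600),interpolation=cv2.INTER_CUBIC))
E
```

```text
clock: 9.35
eef_pos: [0.5917, 0.0983, 0.0799]
tool_rot: [-0.481, -0.518, 0.519, 0.481]
ft_force: [-0.8, 0.4, -0.2]
grip_width: 0.022
slot_mid 0.76 [257.5, 208.5] [0.59639877 0.1015882  0.008     ]
stop 0.69 [254.6, 230.5] [0.61739092 0.10064136 0.008     ]
[0.59198128 0.0981357  0.0802897 ] 0.0219424448082066 94.17224004471055
slot_mid 0.96 [258.8, 205.4] [0.59396607 0.10231965 0.008     ]
stop 0.85 [256.5, 232.1] [0.61937317 0.10223913 0.008     ]
[0.5921169  0.09834894 0.08041249] 0.021329492503929924 94.15709026840204
slot_mid 0.8 [258.5, 204.3] [0.59319873 0.10219218 0.008     ]
slot_mid 0.63 [259.2, 56.8] [0.4787216  0.09388505 0.008     ]
stop 0.59 [255.7, 229.8] [0.61742142 0.10156275 0.008     ]
[0.59215329 0.09856012 0.08040558] 0.02167771730144538 94.16106511277309
```

View pics/w7.png

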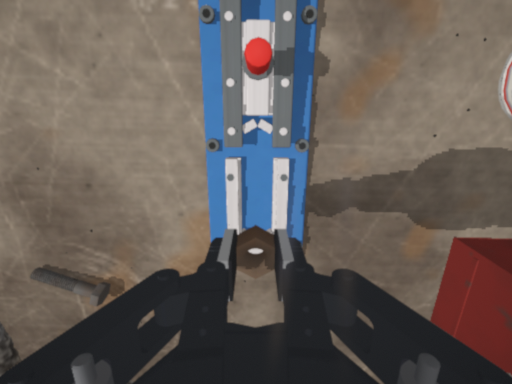

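```bash
python3 -m inch '0 0 0 3.6 24 0 1;0 0 0 0 24 0 1;0 0 0 0 0 0 1;0 0 0 0 0 0 1'
python3 - <<'E'
from h import *
c=bot.camera("wrist")
for t in ["slot_mid","stop"]:
    for q in bot.spot_point(t,"wrist"): print(t,q["conf"],q["point"],atz(c,q["point"],.008))
cv2.imwrite("pics/w8.png",cv2.resize(c["color"][130:290,160:360],(750,600),interpolation=cv2.INTER_CUBIC))
o=bot.get_obs(); print(o["eef_pos"])
E
```

```text
clock: 10.35
eef_pos: [0.5924, 0.1024, 0.033]
tool_rot: [0.482, 0.518, -0.518, -0.481]
ft_force: [0.3, 1.0, -0.1]
grip_width: 0.0214
slot_mid 0.64 [249.9, 229.2] [0.5949399  0.09982085 0.008     ]
stop 0.79 [249.6, 259.8] [0.61905582 0.1012312  0.008     ]
stop 0.59 [251.3, 228.2] [0.5941127  0.10073469 0.008     ]
[0.59293778 0.10249267 0.03368828]
```

View pics/w8.png

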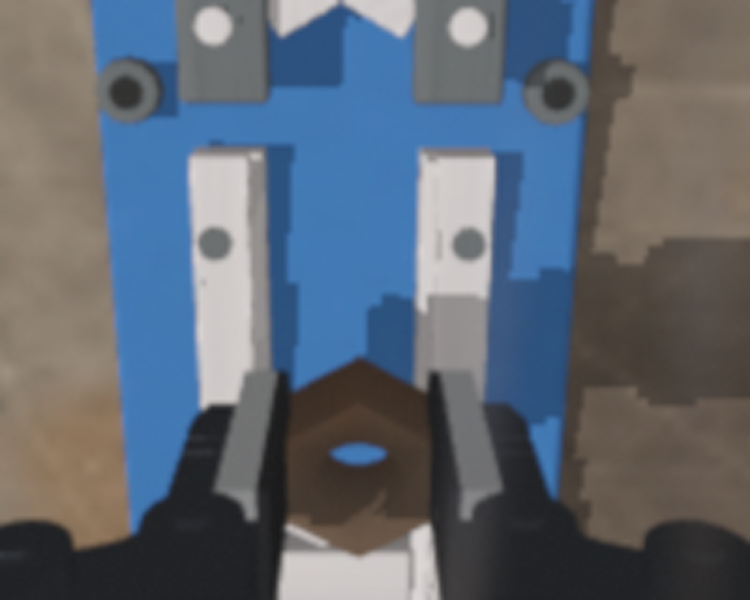

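```bash
python3 -m inch '0 0 0 -2 4 0 1;0 0 0 0 0 0 1;0 0 0 0 0 0 1'
python3 - <<'E'
from h import *
c=bot.camera("wrist")
for t in ["slot_mid","stop"]:
    for q in bot.spot_point(t,"wrist"): print(t,q["conf"],q["point"],atz(c,q["point"],.008))
cv2.imwrite("pics/w9.png",cv2.resize(c["color"][130:290,160:360],(750,600),interpolation=cv2.INTER_CUBIC))
o=bot.get_obs(); print(o["eef_pos"])
E
```

```text
clock: 10.88
eef_pos: [0.592, 0.1003, 0.0283]
tool_rot: [-0.481, -0.518, 0.518, 0.482]
ft_force: [0.4, -0.5, -0.6]
grip_width: 0.0213
slot_mid 0.78 [251.7, 233.2] [0.59507304 0.099019   0.008     ]
slot_mid 0.61 [29.2, 319.2] [ 0.67887292 -0.06388235  0.008     ]
stop 0.74 [250.7, 263.4] [0.61843856 0.09993617 0.008     ]
[0.59202156 0.10037148 0.02832979]
```

View pics/w9.png

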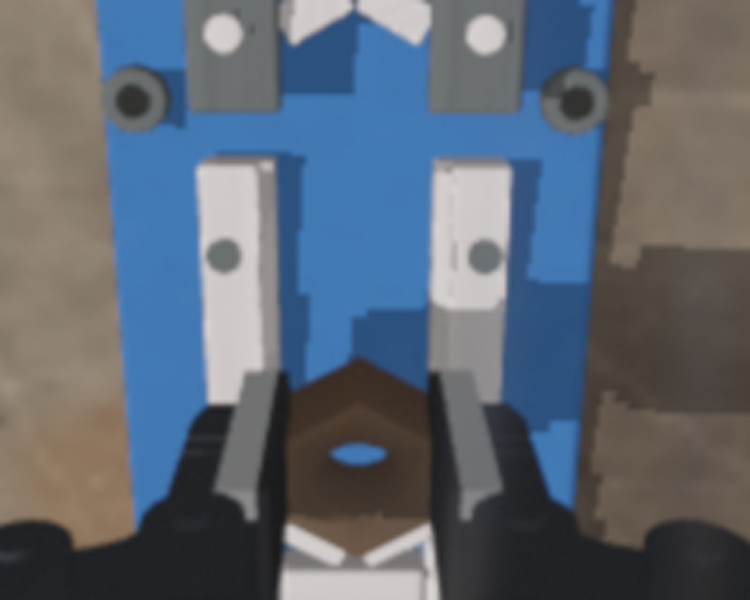

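```bash
python3 -m inch '0 0 0 -0.6 4 0 1;0 0 0 0 3 0 1;0 0 0 0 2.5 0 1;0 0 0 0 1.5 0 1;0 0 0 0 0 0 1'
python3 - <<'E'
from h import *
c=bot.camera("wrist")
cv2.imwrite("pics/w10.png",cv2.resize(c["color"][150:310,160:360],(750,600),interpolation=cv2.INTER_CUBIC))
o=bot.get_obs(); print(o["eef_pos"],o["ft_force"],o["ft_torque"])
E
```

```text
clock: 11.65
eef_pos: [0.5919, 0.0997, 0.0171]
tool_rot: [-0.481, -0.518, 0.518, 0.482]
ft_force: [-0.1, -0.1, -0.2]
grip_width: 0.0217
[0.59204211 0.09974655 0.01727127] [-0.18866487  0.21530249 -1.04385749] [-0.01787966  0.04415548  0.04147987]
```

View pics/w10.png

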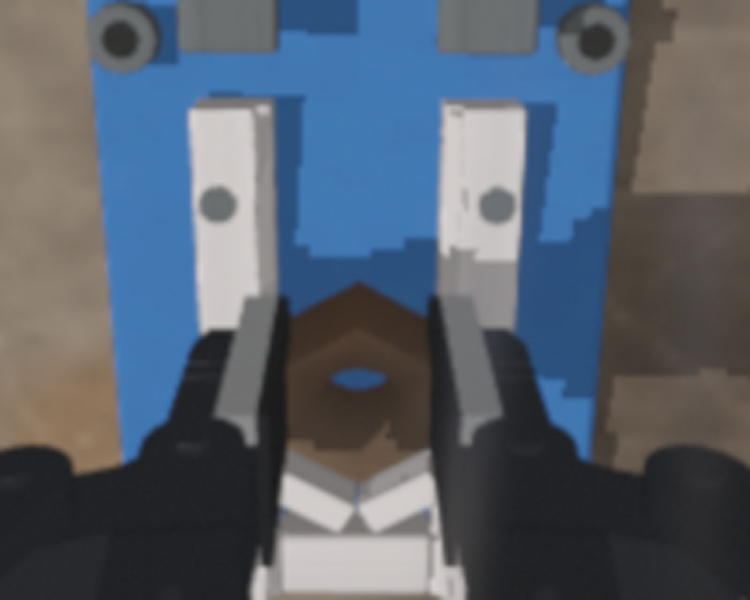

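```bash
python3 -m inch '0 0 0 0 0.7 0 1;0 0 0 0 0 0 1;0 0 0 0 0 0 0.55;0 0 0 0 0 0 0.55;0 0 0 0 0 0 0.55;0 0 0 0 -15 0 0.45;0 0 0 0 -30 0 0.3;0 0 0 0 -35 0 0.3;0 0 0 0 0 0 0.3'
python3 - <<'E'
from h import *
c=bot.camera("wrist")
cv2.imwrite("pics/w11.png",c["color"])
for t in ["nut_centre","slot_mid","stop","jaw_post"]:
    for q in bot.spot_point(t,"wrist"): print(t,q["conf"],q["point"],atz(c,q["point"],dict(nut_centre=.017,jaw_post=.046).get(t,.008)))
o=bot.get_obs(); print(o["eef_pos"])
E
```

```text
clock: 12.82
eef_pos: [0.5951, 0.1003, 0.1014]
tool_rot: [0.483, 0.52, -0.515, -0.48]
ft_force: [0.4, 0.6, -0.3]
grip_width: 0.0597
nut_centre 0.83 [255.0, 195.6] [0.59318624 0.10094057 0.017     ]
slot_mid 0.69 [254.6, 196.9] [0.59754344 0.10089062 0.008     ]
slot_mid 0.46 [257.3, 194.8] [0.59528818 0.10325809 0.008     ]
stop 0.84 [251.8, 218.7] [0.61989344 0.09981253 0.008     ]
stop 0.39 [256.6, 198.0] [0.59849615 0.1028426  0.008     ]
jaw_post 0.94 [256.9, 59.5] [0.48693927 0.09441677 0.046     ]
[0.59109166 0.09960122 0.09557182]
```

View pics/w11.png

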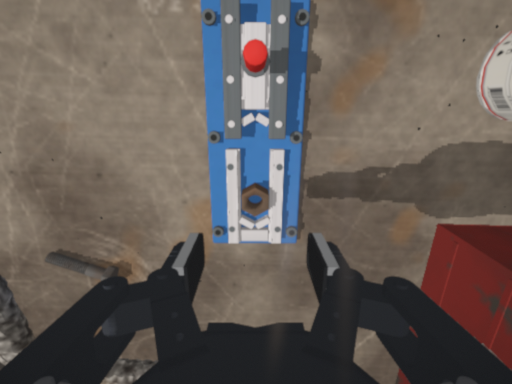

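```bash
python3 -m inch '0 0 0 0 -14 35 0.2;0 0 0 0 0 35 0.2;0 0 0 0 0 35 0.2;0 0 0 0 0 0 0.2;0 0 0 0 0 0 0.2'
python3 - <<'E'
from h import *
for i in range(2):
    c=bot.camera("wrist")
    for t in ["jaw_post"]:
        for q in bot.spot_point(t,"wrist"): print(t,q["conf"],q["point"],atz(c,q["point"],dict(nut_centre=.017,jaw_post=.046).get(t,.008)))
    o=bot.get_obs(); print(o["eef_pos"])
cv2.imwrite("pics/w12.png",c["color"])
E
```

```text
clock: 13.7
eef_pos: [0.4878, 0.0922, 0.1104]
tool_rot: [0.482, 0.518, -0.518, -0.481]
ft_force: [0.0, -0.3, 0.0]
grip_width: 0.0683
jaw_post 0.64 [256.4, 204.7] [0.48640595 0.0940055  0.046     ]
[0.48837741 0.09222747 0.11047135]
jaw_post 0.83 [256.3, 204.3] [0.48672687 0.09395734 0.046     ]
[0.48822611 0.09218125 0.11044325]
```

View pics/w12.png

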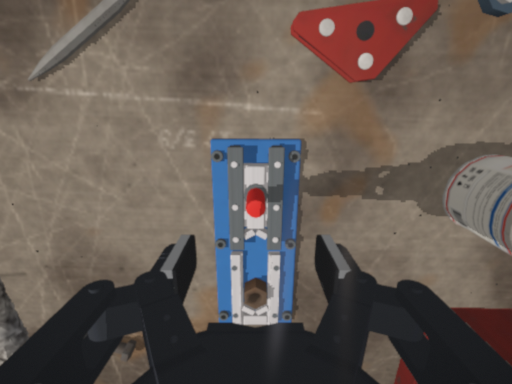

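```bash
python3 -m inch '0 0 0 0.5 20 2 0.2;0 0 0 0 30 0 0.2;0 0 0 0 18 0 0.2;0 0 0 0 0 0 0.2;0 0 0 0 0 0 1;0 0 0 0 0 0 1;0 0 0 0 0 0 1;0 0 0 0 0 0 1;0 0 0 0 0 0 1'
python3 - <<'E'
from h import *
c=bot.camera("wrist")
cv2.imwrite("pics/w13.png",c["color"])
o=bot.get_obs(); print(o["eef_pos"],o["ft_force"],o["ft_torque"],o["grip_width"])
E
```

```text
clock: 15.02
eef_pos: [0.486, 0.0922, 0.0436]
tool_rot: [0.482, 0.518, -0.517, -0.481]
ft_force: [-0.9, -1.7, 6.2]
grip_width: 0.0137
[0.48607468 0.09220831 0.04363508] [-1.11192596 -1.64699458  6.49556633] [-0.35470262  0.1826589  -0.01742893] 0.013821531813745952
```

View pics/w13.png

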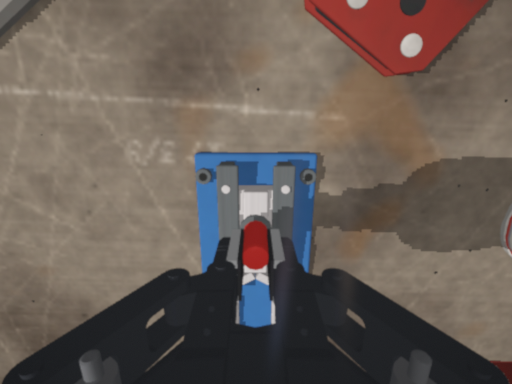

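```bash
python3 -m inch '0 0 0 0 0 -8 1;0 0 0 0 0 -8 1;0 0 0 0 0 -8 1;0 0 0 0 0 -8 1;0 0 0 0 0 -8 1;0 0 0 0 0 -8 1;0 0 0 0 0 -5 1;0 0 0 0 0 0 1'
python3 - <<'E'
from h import *
c=bot.camera("wrist")
cv2.imwrite("pics/w14.png",c["color"])
o=bot.get_obs(); print(o["eef_pos"],o["ft_force"],o["ft_torque"],o["grip_width"])
E
```

```text
clock: 16.08
eef_pos: [0.5387, 0.0958, 0.0437]
tool_rot: [0.482, 0.518, -0.518, -0.481]
ft_force: [-0.7, -1.9, 7.0]
grip_width: 0.0135
[0.53867441 0.09582371 0.04363224] [-1.45458601 -1.71267767  6.08446708] [-0.40029585  0.25286743  0.02071708] 0.013223716570916647
```

View pics/w14.png

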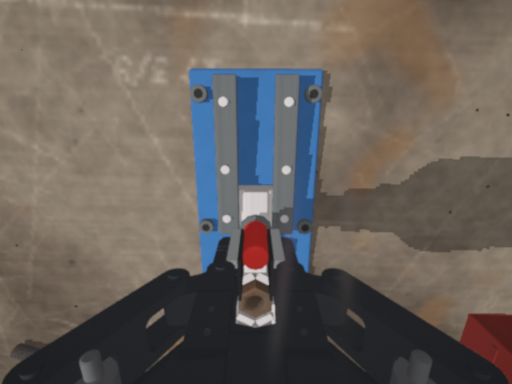

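```bash
python3 -m inch '0 0 0 0 0 -2 1;0 0 0 0 0 -2 1;0 0 0 0 0 -1 1;0 0 0 0 0 0 1'; python3 -m inch '0 0 0 0 0 -1 1;0 0 0 0 0 -1 1;0 0 0 0 0 0 1'
```

```text
clock: 16.62
eef_pos: [0.5427, 0.0961, 0.0436]
tool_rot: [-0.482, -0.517, 0.518, 0.481]
ft_force: [-3.5, -2.4, 7.6]
grip_width: 0.0136
clock: 17.0
eef_pos: [0.5447, 0.0963, 0.0436]
tool_rot: [-0.482, -0.517, 0.518, 0.481]
ft_force: [-3.6, -2.4, 7.8]
grip_width: 0.014
```

```bash
python3 -m inch '0 0 0 0 0 -1 1;0 0 0 0 0 0 1'; python3 -m inch '0 0 0 0 0 -1 1;0 0 0 0 0 0 1';python3 -m inch '0 0 0 0 0 -1 1;0 0 0 0 0 0 1'
python3 - <<'E'
from h import *
c=bot.camera("wrist")
cv2.imwrite("pics/w15.png",cv2.resize(c["color"][200:340,170:345],(750,600),interpolation=cv2.INTER_CUBIC))
E
```

```text
clock: 17.25
eef_pos: [0.5457, 0.0963, 0.0436]
tool_rot: [-0.482, -0.517, 0.518, 0.481]
ft_force: [-3.6, -1.9, 7.5]
grip_width: 0.0135
clock: 17.5
eef_pos: [0.5466, 0.0964, 0.0436]
tool_rot: [-0.482, -0.517, 0.518, 0.481]
ft_force: [-2.2, -2.5, 8.8]
grip_width: 0.0136
clock: 17.75
eef_pos: [0.5477, 0.0965, 0.0437]
tool_rot: [-0.482, -0.517, 0.518, 0.481]
ft_force: [-3.2, -2.5, 7.9]
grip_width: 0.0137
```

View pics/w15.png

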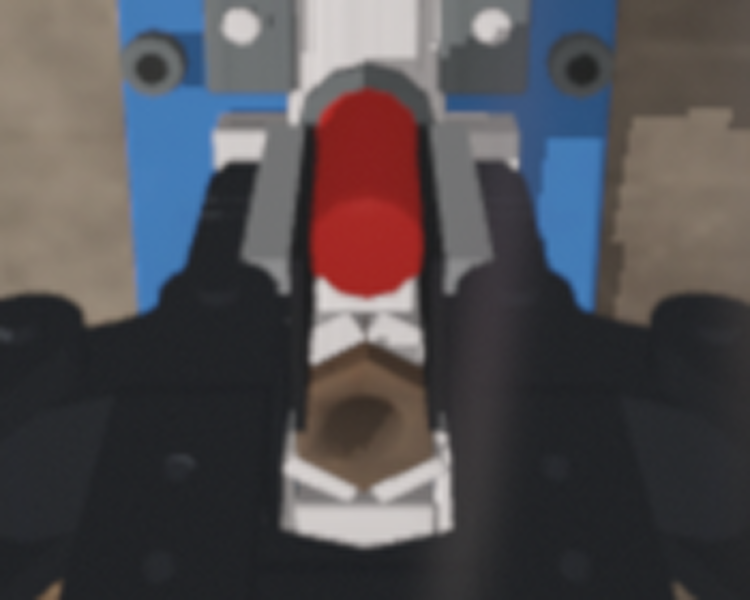

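Jaw's notch is close to the nut (crop 365,345) and the nut is close to the stop, but the force shows it isn't nipped yet. I'll keep going in 1 mm steps.

```bash
for i in 1; do python3 -m inch '0 0 0 0 0 -1 1;0 0 0 0 0 0 1'; done; python3 -m inch '0 0 0 0 0 -1 1;0 0 0 0 0 0 1'
```

```text
clock: 18.05
eef_pos: [0.5487, 0.0965, 0.0436]
tool_rot: [-0.482, -0.517, 0.518, 0.481]
ft_force: [-3.1, -2.6, 7.5]
grip_width: 0.0132
clock: 18.3
eef_pos: [0.5496, 0.0966, 0.0436]
tool_rot: [-0.482, -0.517, 0.518, 0.481]
ft_force: [-3.8, -1.9, 8.2]
grip_width: 0.0135
```

```bash
python3 -m inch '0 0 0 0 0 -1 1;0 0 0 0 0 0 1'; python3 -m inch '0 0 0 0 0 -1 1;0 0 0 0 0 0 1'
python3 - <<'E'
from h import *
c=bot.camera("wrist")
cv2.imwrite("pics/w16.png",cv2.resize(c["color"][200:340,170:345],(750,600),interpolation=cv2.INTER_CUBIC))
E
```

```text
clock: 18.55
eef_pos: [0.5506, 0.0967, 0.0436]
tool_rot: [-0.482, -0.517, 0.518, 0.481]
ft_force: [-3.1, -2.8, 7.6]
grip_width: 0.0134
clock: 18.8
eef_pos: [0.5516, 0.0968, 0.0436]
tool_rot: [-0.482, -0.517, 0.518, 0.481]
ft_force: [-2.9, -1.9, 7.5]
grip_width: 0.0138
```

View pics/w16.png

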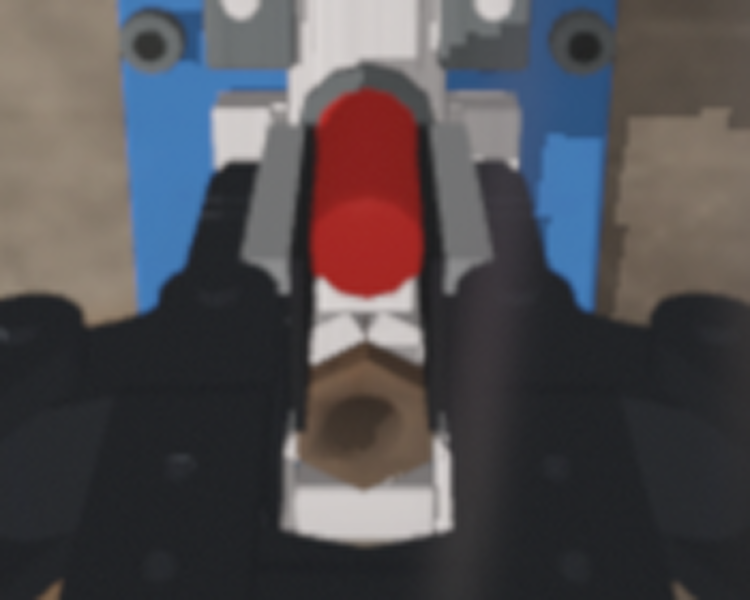

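```bash
python3 -m inch '0 0 0 0 0 -0.8 1;0 0 0 0 0 0 1'; python3 -m inch '0 0 0 0 0 -0.8 1;0 0 0 0 0 0 1'
```

```text
clock: 19.1
eef_pos: [0.5524, 0.0968, 0.0436]
tool_rot: [-0.482, -0.517, 0.518, 0.481]
ft_force: [-3.6, -1.2, 8.4]
grip_width: 0.0133
clock: 19.35
eef_pos: [0.5532, 0.0968, 0.0437]
tool_rot: [-0.482, -0.517, 0.518, 0.481]
ft_force: [-2.9, -1.9, 6.9]
grip_width: 0.0136
```

```bash
python3 -m inch '0 0 0 0 0 -0.8 1;0 0 0 0 0 0 1'
```

```text
clock: 19.6
eef_pos: [0.5532, 0.0969, 0.0436]
tool_rot: [-0.481, -0.517, 0.518, 0.482]
ft_force: [-5.3, -2.9, 10.1]
grip_width: 0.0142
```

```bash
python3 -m inch '0 0 0 0 0 -1 1;0 0 0 0 0 0 1'
```

```text
clock: 19.85
eef_pos: [0.5533, 0.0969, 0.0436]
tool_rot: [-0.481, -0.517, 0.519, 0.482]
ft_force: [-7.4, -2.3, 11.5]
grip_width: 0.0138
```

```bash
python3 -m inch '0 0 0 0 0 -0.7 1;0 0 0 0 0 0 1'; python3 - <<'E'
from h import *
c=bot.camera("wrist")
cv2.imwrite("pics/w17.png",cv2.resize(c["color"][200:340,170:345],(750,600),interpolation=cv2.INTER_CUBIC))
E
```

```text
clock: 20.1
eef_pos: [0.5533, 0.0968, 0.0436]
tool_rot: [-0.481, -0.516, 0.519, 0.483]
ft_force: [-9.1, -2.7, 13.5]
grip_width: 0.0133
```

View pics/w17.png

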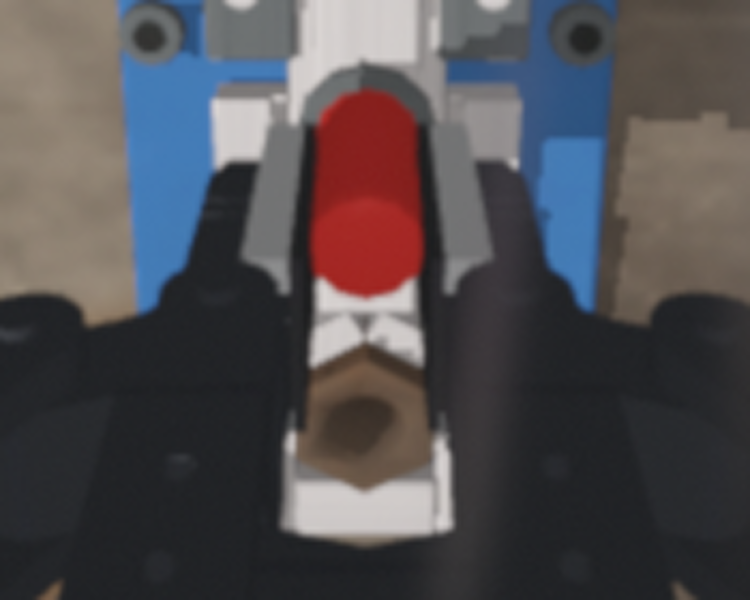

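```bash
python3 -m inch '0 0 0 0 0 1.5 1;0 0 0 0 0 0 0.6;0 0 0 0 0 0 0.3;0 0 0 0 0 0 0.3;0 0 0 0 -20 0 0.3;0 0 0 0 -40 0 0.3;0 0 0 0 -30 15 0.3;0 0 0 0 0 15 0.3;0 0 0 0 0 0 0.3;0 0 0 0 0 0 0.3'
python3 - <<'E'
from h import *
c=bot.camera("wrist")
for t,z in [("nut_centre",.017),("stop",.008),("jaw_post",.046)]:
    for q in bot.spot_point(t,"wrist")[:1]: print(t,q["conf"],q["point"],atz(c,q["point"],z))
cv2.imwrite("pics/w18.png",c["color"])
u,v=map(int,proj(c,[.58,.099,.017]))
cv2.imwrite("pics/w18c.png",cv2.resize(c["color"][v-60:v+60,u-75:u+75],(750,600),interpolation=cv2.INTER_CUBIC))
c=bot.camera("top");cv2.imwrite("pics/t18.png",c["color"])
E
```

```text
clock: 21.4
eef_pos: [0.525, 0.0954, 0.1322]
tool_rot: [-0.481, -0.518, 0.518, 0.482]
ft_force: [-0.0, -0.1, 0.2]
grip_width: 0.06
nut_centre 0.75 [252.3, 259.3] [0.60673422 0.09915211 0.017     ]
jaw_post 0.86 [255.7, 226.2] [0.55318094 0.09888446 0.046     ]
```

View pics/w18c.png

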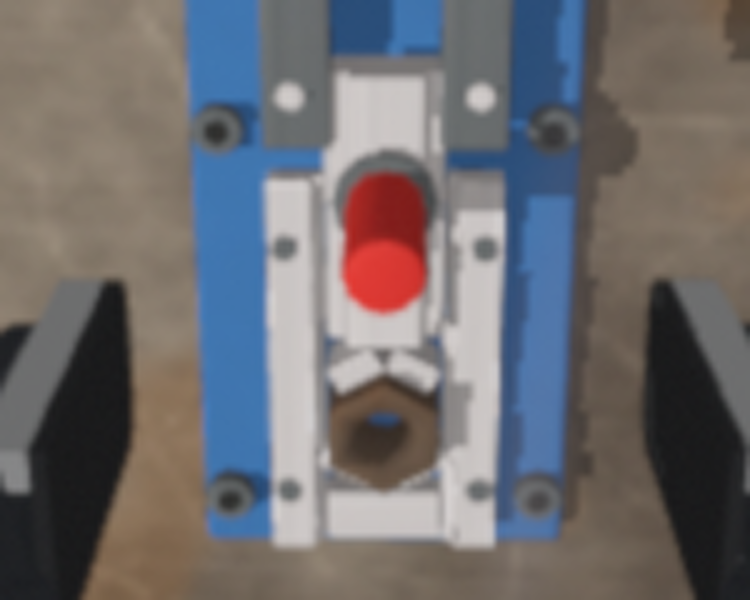

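View pics/t18.png

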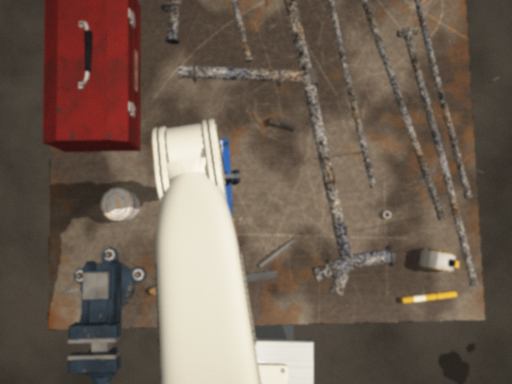

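```bash
python3 -c "
from workcell import bot
print(bot.job_done())"
```

```text
the job is handed in; nothing more can be done
None
```

The brown nut is nipped between the jaw and the stop, and I handed the job in at about 21.6 s of the 42 s allowed. No verdict was reported.

**What I did:** I gripped the nut across two flats, re-gripping once because it sat off-centre between the pads. I then turned it about 10° to square it with the slot and set it on the floor between the cheeks. After that I gripped the red post and drew the jaw in until it stopped dead. The push on the post rose from about 3 N to 9 N without further travel. Then I let go and lifted clear.

**Last checks:**
- **Nut:** the picture shows it lying flat between the cheeks, one corner in the stop and the other in the jaw's notch. Its centre measures about jig x 66–68 mm, where 64–68.5 is allowed.
- **Jaw:** the wrist moved about 67 mm with it. That fits a travel of 0.072 m, with an assumed start near 5 mm; I could not read the travel directly.
- **Robot:** about 0.13 m above the bench, with no force on the wrist.
- **Bystanders:** the tin, punch and silver nut look unmoved in the top view. The arm hid the magnet there. I did not measure any of the bystanders again at the end.

**What disagreed:**
- The top camera read 2–4 mm off from the wrist camera, so I corrected the slot position from close wrist pictures before lowering the nut.
- The gripper read about 22 mm on the 24 mm nut and 13.5 mm on the 16 mm post.
- An earlier wrist reading of the post suggested the jaw started near 9 mm rather than 5 mm.
- In the last picture the network did not find the stop. The nut-to-post distance measured 53.6 mm against the expected 56 mm, which is within the error of these pictures.

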